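Clamp a weld coupon in the angle vice

ROBOT

A 6-joint arm with a two-finger parallel gripper is mounted at the origin on a cart in front of the work surface, level with it; the furniture and walls round the work are solid. World frame = base frame: x ahead of the robot, y to its left, z up, the work surface at z = 0. Lengths are in m, angles in rad, forces in N, time in s.
With the tool pointing down it reaches from about 0.325 to 0.775 m from the base axis. Payload 5.5 kg.
Tool frame: the origin (TCP) lies midway between the tips of the shut fingers; the grasp point (between the pads) lies 19 mm behind it (arm.grip_point_offset is the distance from the TCP to the grasp point, in m); z points along the fingers, y is the line along which they close (so a half turn about z gives the same grasp; the last joint's range is limited). The gripper opens to 88 mm and grips with 3 to 60 N. Pads are 20 mm wide; open, the fingers measure 115 mm over their backs; the gripper's body (75 mm by 178 mm) begins 61 mm behind the grasp point.
Start: joints at [-0.057, 0.091, 1.231, -0, 1.82, -0.057], TCP at [0.6, -0, 0.19] pointing down, gripper open.
Joint ranges: [-2.87, 2.87], [-0.86, 2.18], [0.17, 2.46], [-1.51, 4.65], [0.06, 2.69], [-2.65, 2.65]. Speed limits (rad/s): [2.57, 2.57, 3.01, 3.14, 3.14, 3.14].

INTERFACE

Orientations are given as a 3x3 rotation matrix whose columns are the frame's x, y, z axes.
In Python, from rig import sensors, cams, arm, spotter gives the robot as it stands.
- The arm moves only by the shell command python3 -m jog 'ROWS' [OPENING] [FORCE]. ROWS is JSON, a list of rows, each a list of 6 numbers: the shift along the tool's x, y, z normalised to -1 to 1, where 1 is 40 mm, then the turn, a rotation vector about the tool's x, y, z normalised to -1 to 1, where 1 is 0.08 rad. A call has exactly 10 rows; each row shifts and turns the commanded pose from where the row before left it, along the tool's axes as they then stand; what a row does not reach is not made up. A row lasts 1/10 s, in which the tool goes at most 50 mm and 8.59 degrees, less where a joint would pass 70% of its speed; a pose out of reach is approached as far as the arm can. A call with a number of a shift or a turn outside -1 to 1 is refused whole. A call with a gripper value outside its range is refused whole. OPENING is the closure, from 0 (fully open) to 1 (shut), set as the call begins (- or left out, the last holds). The fingers move at their own pace and stop on an object; FORCE is the grip in N (left out, the last holds). Time passes only in rows, so rows that do not move let the fingers close, or fill a call up. It gives the time, the measured TCP pose, the force, the opening and the grip force at its end, in the units of the state.
- sensors.observe(): the state, without advancing time (a new reading comes with each control period).
- cams.grab_frame(name): name is "scene" or "side" or "wrist"; returns the picture (420x560x3 uint8, red, green, blue); there is no depth.
- cams.camera_info(name): a dict with "fx", "fy", "cx", "cy" (pixels), "R" (3x3) and "t" (3): a world point X has camera coordinates R X + t; the wrist camera has in their place "T_tool_cam" (4x4, takes a point from camera to tool coordinates, whose origin is the TCP and whose axes are the flange's). Camera axes: x right, y down, z forward; pixel columns grow to the right and rows downward; lengths in m; the calibration is good to about 2 mm. A picture is of the moment at which its call begins: read the wrist's pose just before it. camera_info takes no time and is no camera call.
- arm.hand_in(): hands the job in; it is judged then, once.
Trained networks look in the newest picture that a camera, given by its name, has taken for a name from the list of things; names that differ only in an ending like _2 or _b are one class to them, and where a whole thing is asked for, a point or a joint stands for the part that bears it (a point fixed in the world has none). Each returns a list of dicts, best first, with "confidence" (0 to 1); they miss things now and then, are a little off and sometimes report something else, mostly with a low value. They report only what shows in the picture. A call takes as long as a camera call. They do not tell look-alikes from the thing itself.
- spotter.find_in(camera, thing): "centre" ([x, y, z] in m, in the coordinates of the camera as it stood for that picture, good to about 4 mm: the middle of the surface that is visible of it).
- spotter.place_of(camera, thing): "centre" ([x, y, z] in m, in the coordinates of the camera as it stood for that picture, good to about 4 mm: a listed point, or the origin of a listed thing).
The state is a dict: "time": time; "q": joint angles; "qd": joint speeds; "joint_efforts": joint torques, N m; "tcp_pos": TCP position; "ee_rot": TCP orientation; "force": force on the tool from outside, world axes, zero at the start; "torque": the same for the moment, N m; "width": finger opening in m; "gripper_force": force on a finger pad.
Only numpy, scipy, OpenCV 4.12 (cv2) and the standard library are available. Lean on these libraries where they do the work, as an engineer would, in place of code of your own. Each camera call takes 0.05 s, during which the arm holds its last target. There are 200 camera calls.

TASK

Lay the welded T coupon flat on the sloping bed of the angle vice, rib up and square to the jaws. Then squeeze the jaw's release lever against its grip and, keeping it squeezed, slide the moving jaw gently down the bed until you feel it push the coupon's plate home against the stop hidden under the lower jaw's lip; let go so that the lever springs back and the jaw holds the coupon tight. Leave the things lying round about where they are.

Things in the scene. Friction and masses are not known exactly. Their poses are not given: they have to be found in the camera images.
- vice_bed: Steel bed, 260 x 100 mm, of a vice on a grey wedge base (225 x 160 mm) fixed to the bench; it slopes up at 30 degrees, low end towards the robot. Origin: on the bed's top face, mid-width, under the free edge of the lower jaw's lip. x up the slope along the slide, y across to the left, z square out of the bed. Bed runs x = -45 to 215 mm.
- lip_edge (a point): Middle of the lower edge of the lower jaw's lip, 12.5 mm above the bed; axes as vice_bed. Lower jaw: fixed grey block 118 mm wide, 26 mm high, x = -45 to 0 mm of the bed; the plate's edge goes in under its lip. Hidden in there a rigid stop strip spans the width, set somewhere 3 to 18 mm in from the lip's edge: it cannot be seen, only felt.
- jaw: Moving jaw, a grey carriage 106 mm long sliding along the bed. Origin: foot of its black rubber face, mid-width, on the bed; axes as vice_bed, so its x there is the gap from lip edge to face (0 to 97 mm, starts 80 to 94). The rubber gives about 1 mm per 3.5 N, 4 mm at most. Jaw block 92 mm wide, x = 0 to 22 mm, 25 mm high; behind it the black fixed grip, x = 40 to 54 mm, 30 mm wide, top at 84 mm.
- jaw_grip (a point): Where to pinch the moving jaw: middle of grip and squeezed lever, 54 mm behind the jaw's face, 64 mm above the bed; axes as vice_bed. Fingers close along x, one on the grip's downhill face, one on the lever's uphill face: 28 mm across when squeezed home, about 40 mm at the top when free. With the lever squeezed the jaw slides at 1 to 3 N.
- trigger (a joint): Steel release lever uphill of the grip, 26 mm wide, pivoted 8 mm above the bed, top 83 mm above it. 0 rad = free: its brake toe locks the jaw (some 15 N to shift it downhill, 30 N uphill). 0.20 rad = squeezed home, parallel to the grip; brake off from about 0.03. Needs 12 N near the top to start, 14 N to hold home; springs back, and the jaw then keeps the push it had.
- coupon: Welded aluminium T coupon, 0.22 to 0.34 kg: plate 60 mm (x) by 90 mm (y) by 10 mm, with an upright rib 10 mm thick along y, full length, in the middle; rib's top 60 mm above the plate's underside; welds fill the corners to 16 mm up. Origin: centre of the plate's underside, z up along the rib. Lies on the bench at the start; both ways round are alike.
- tape_roll: Bystander: brown roll of tape lying flat, 95 mm across, 48 mm high; origin centre of the underside.
- paste_tin: Bystander: round tin with yellow lid, 60 mm across, 24 mm high; origin centre of the underside.
- sticky_pad: Bystander: yellow pad of notes, 76 x 76 x 11 mm; origin centre of the underside.
Mind the look-alikes: they are no part of the job. Leave any purple or turquoise look-alike of the coupon alone.

How it is judged:
By the outcome, as a careful person would: the job done as asked, in the order asked, and still so for the second after the job is handed in, with the robot touching nothing.
It also fails if it takes over 67 s, if anything falls off the work surface, if the arm or the gripper's body presses on something with over 40 N, if the wrist force passes 120 N, or if a joint passes its speed limit or range.

## Working session

There is one attempt and no reset: what is moved stays moved. The work goes in short steps, Python scripts to look and compute and a shell command to move; the robot and the scene stay as the last step left them, time stands still between calls to the robot, and variables do not carry over. Pictures are saved under pics/ and viewed, at most 10 in all, crops included, and the job is handed in when it is done.

```bash
mkdir -p pics; ls
cat > h.py <<'E'
import numpy as np, cv2
from rig import sensors, cams, arm, spotter
def w(cam,p,s=None):
    i=cams.camera_info(cam)
    if cam=='wrist':
        T=np.array(i['T_tool_cam']); p=T[:3,:3]@p+T[:3,3]
        return np.array(s['ee_rot'])@p+np.array(s['tcp_pos'])
    return np.array(i['R']).T@(np.array(p)-np.array(i['t']))
def px(cam,X):
    i=cams.camera_info(cam); c=np.array(i['R'])@X+np.array(i['t'])
    return np.array([i['fx']*c[0]/c[2]+i['cx'],i['fy']*c[1]/c[2]+i['cy']])
def snap(cam,name):
    im=cams.grab_frame(cam); cv2.imwrite('pics/'+name,im[:,:,::-1]); return im
E
python3 - <<'E'
from h import *
np.set_printoptions(precision=4,suppress=True)
s=sensors.observe(); print(s['time'],s['width'],s['force'])
ims=[]
for c in ['scene','side']:
    ims.append(snap(c,c+'0.png'))
    for t in ['coupon','lip_edge','vice_bed','jaw','jaw_grip']:
        for r in spotter.place_of(c,t)[:4]:
            X=w(c,r['centre']); print(c,t,round(r['confidence'],2),X,px(c,X).round())
print(sensors.observe()['time'])
E
```

```text
pics
0.0 0.08789227700051092 [ 0.5349  0.5611 -0.1101]
scene coupon 0.84 [ 0.4242 -0.2946  0.0026] [272. 258.]
scene coupon 0.74 [ 0.3868 -0.4427  0.0022] [284. 288.]
scene coupon 0.58 [ 0.4256 -0.6013  0.0023] [332. 321.]
scene lip_edge 0.78 [0.472  0.0114 0.0662] [245. 193.]
scene vice_bed 0.97 [0.476  0.0087 0.0549] [247. 197.]
scene jaw 0.81 [0.5554 0.0145 0.1022] [269. 179.]
scene jaw_grip 0.76 [0.5666 0.0154 0.1862] [272. 153.]
scene jaw_grip 0.2 [0.4716 0.0131 0.0705] [245. 192.]
side coupon 0.76 [ 0.4241 -0.2991 -0.003 ] [320. 226.]
side coupon 0.75 [ 0.3937 -0.4457 -0.0003] [338. 201.]
side coupon 0.57 [ 0.4275 -0.6047  0.0015] [337. 174.]
side lip_edge 0.94 [0.4702 0.007  0.0654] [280. 276.]
side lip_edge 0.45 [ 0.3736  0.1728 -0.0012] [299. 349.]
side vice_bed 0.74 [0.4805 0.0117 0.0495] [276. 280.]
side jaw 0.94 [0.5571 0.0159 0.0975] [248. 263.]
side jaw 0.65 [0.4767 0.0123 0.0502] [277. 280.]
side jaw_grip 0.7 [0.5693 0.0171 0.1865] [242. 238.]
side jaw_grip 0.5 [0.476  0.0124 0.053 ] [278. 280.]
0.6
```

View pics/scene0.png

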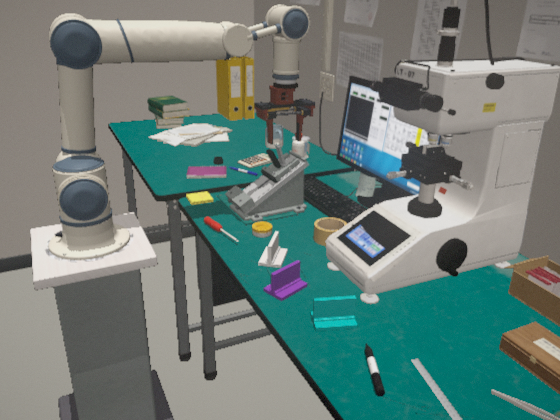

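View pics/side0.png

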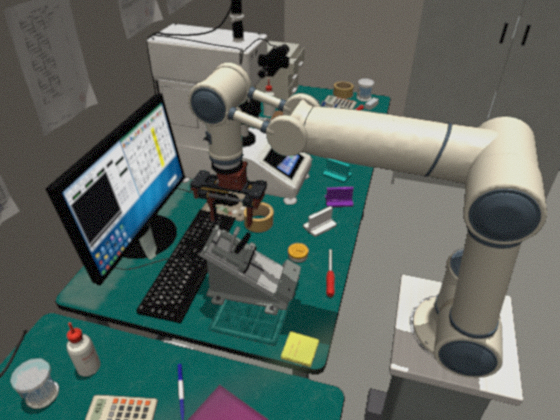

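The things that could be taken for the coupon are the aluminium T at scene (272,255), the purple one at (287,283) and the turquoise one at (333,315). I choose the bare aluminium one. Next I check it in a close crop and get the tool and camera axes.

Run:
```python
from h import *
np.set_printoptions(precision=4,suppress=True)
s=sensors.observe(); print(s['tcp_pos'],np.array(s['ee_rot']))
i=cams.camera_info('wrist'); print(np.array(i['T_tool_cam']),i['fx'],i['cx'],i['cy'])
a=cv2.imread('pics/scene0.png')[160:300,210:350]; b=cv2.imread('pics/side0.png')[180:320,200:350]
cv2.imwrite('pics/crop.png',np.hstack([cv2.resize(a,(390,390),interpolation=3),cv2.resize(b,(410,390),interpolation=3)]))
```

```text
[ 0.6    -0.      0.1896] [[ 0.      1.      0.0001]
 [ 1.     -0.     -0.    ]
 [-0.      0.0001 -1.    ]]
[[-0.0002 -0.9651 -0.2619  0.0721]
 [ 1.     -0.0005  0.0009 -0.0008]
 [-0.001  -0.2619  0.9651 -0.1954]
 [ 0.      0.      0.      1.    ]] 368.48902241954227 283.44890232252465 207.51645836762742
```

View pics/crop.png

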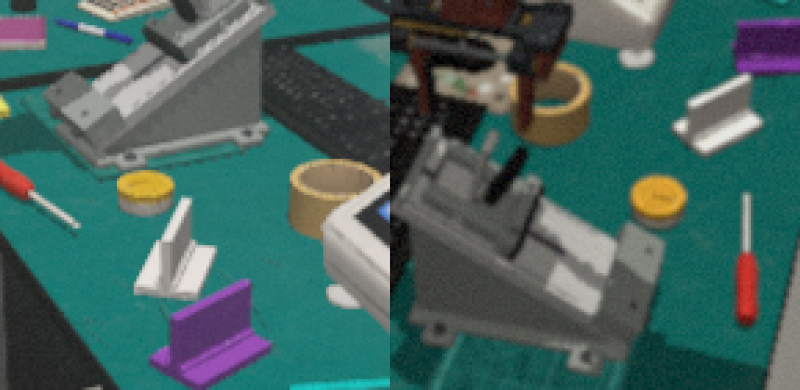

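```bash
python3 - <<'E'
from h import *
snap('wrist','w0.png')
E
python3 -m jog '[[0,0,-1,0,0,0],[0,0,-1,0,0,0],[-0.93,-0.55,0,0,0,0],[-0.93,-0.55,0,0,0,0],[-0.93,-0.55,0,0,0,0],[-0.93,-0.55,0,0,0,0],[-0.93,-0.55,0,0,0,0],[-0.93,-0.55,0,0,0,0],[-0.93,-0.55,0,0,0,0],[-0.93,-0.55,0,0,0,0]]' 0
python3 - <<'E'
from h import *
np.set_printoptions(precision=4,suppress=True)
s=sensors.observe(); im=snap('wrist','w1.png')
for r in spotter.place_of('wrist','coupon')[:3]: print(r['confidence'],w('wrist',r['centre'],s))
cv2.imwrite('pics/w01.png',np.hstack([cv2.resize(cv2.imread('pics/w%d.png'%k),(400,300)) for k in (0,1)]))
E
```

```text
time: 1.65
tcp_pos: [0.4229, -0.2989, 0.2698]
ee_rot: [[-0.0, 1.0, 0.001], [1.0, 0.0, -0.0], [-0.0, 0.001, -1.0]]
force: [0.6, -0.0, 0.3]
width: 0.0878
gripper_force: 0.0
0.85 [ 0.4281 -0.2936 -0.0011]
0.84 [ 0.4289 -0.6044 -0.0025]
0.64 [ 0.3906 -0.4421 -0.0003]
```

View pics/w01.png

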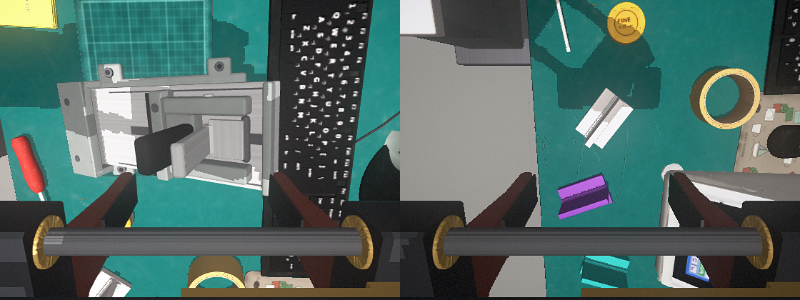

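The left picture (first wrist view) shows the vice nearly along world x, with the lower jaw at the left (85,130) and the grip and lever at (165–190,150). The right one shows the white coupon at (605,115), rib about 45° to the image axes. Purple (583,195) and turquoise (605,270) are separate. I measure the directions by rectifying.

```bash
cat >> h.py <<'E'
def rect(im,s,O,U,V,n=240,mm=1.0):
    """rectified patch: col -> U, row -> V, centred at world O, mm per px"""
    i=cams.camera_info('wrist');T=np.array(i['T_tool_cam']);R=np.array(s['ee_rot']);t=np.array(s['tcp_pos'])
    g=(np.arange(n)-n/2)*mm/1000; cu,cv=np.meshgrid(g,g)
    X=O+cu[...,None]*U+cv[...,None]*V
    c=((X-t)@R-T[:3,3])@T[:3,:3]
    return cv2.remap(im,(i['fx']*c[...,0]/c[...,2]+i['cx']).astype('f4'),(i['fy']*c[...,1]/c[...,2]+i['cy']).astype('f4'),1)
def lines(g,lo,n=12):
    l=cv2.createLineSegmentDetector().detect(g)[0][:,0]
    d=l[:,2:]-l[:,:2];L=np.hypot(*d.T);o=np.argsort(-L)[:n]
    return [(round(float(L[k])),round(float(np.degrees(np.arctan2(d[k,1],d[k,0]))%180),1),(l[k]).round().tolist()) for k in o if L[k]>lo]
E
python3 - <<'E'
from h import *
s=sensors.observe()
im=cv2.imread('pics/w1.png')
ex,ey=np.array([1.,0,0]),np.array([0,1.,0])
r=rect(im,s,np.array([.428,-.296,0.06]),ex,ey,260,0.5); cv2.imwrite('pics/r1.png',cv2.resize(r,(500,500)))
for l in lines(cv2.cvtColor(r,6),30): print(l)
s0=dict(tcp_pos=[.6,0,.1896],ee_rot=[[0,1,0],[1,0,0],[0,0,-1]])
c,d=np.cos(np.pi/6),.5
r=rect(cv2.imread('pics/w0.png'),s0,np.array([.478,.01,.052])+.05*np.array([c,0,d]),np.array([c,0,d]),ey,300,1.); cv2.imwrite('pics/r0.png',r)
print('vice')
for l in lines(cv2.cvtColor(r,6),30,22): print(l)
E
```

```text
(178, 52.1, [58.0, 57.0, 167.0, 198.0])
(158, 52.2, [29.0, 107.0, 126.0, 232.0])
(155, 52.3, [209.0, 166.0, 114.0, 43.0])
(73, 52.2, [108.0, 138.0, 63.0, 80.0])
(70, 52.6, [161.0, 204.0, 118.0, 148.0])
(46, 144.5, [171.0, 196.0, 208.0, 170.0])
(44, 140.7, [63.0, 79.0, 29.0, 107.0])
(42, 142.7, [128.0, 231.0, 161.0, 206.0])
(41, 179.4, [212.0, 167.0, 253.0, 167.0])
(36, 51.9, [149.0, 142.0, 171.0, 170.0])
(33, 179.3, [21.0, 169.0, 53.0, 168.0])
(31, 142.4, [111.0, 43.0, 87.0, 62.0])
vice
(224, 172.8, [76.0, 300.0, 298.0, 272.0])
(202, 17.9, [106.0, 0.0, 298.0, 62.0])
(192, 17.3, [298.0, 67.0, 115.0, 10.0])
(180, 18.3, [127.0, 0.0, 298.0, 57.0])
(172, 18.0, [281.0, 53.0, 117.0, 0.0])
(113, 1.8, [133.0, 210.0, 246.0, 213.0])
(108, 38.7, [94.0, 67.0, 10.0, -1.0])
(107, 173.3, [196.0, 282.0, 89.0, 295.0])
(97, 2.9, [298.0, 108.0, 202.0, 103.0])
(93, 2.6, [206.0, 197.0, 298.0, 201.0])
(91, 2.8, [193.0, 189.0, 284.0, 194.0])
(74, 2.6, [199.0, 203.0, 273.0, 206.0])
(70, 2.6, [298.0, 204.0, 228.0, 200.0])
(68, 3.0, [262.0, 178.0, 194.0, 175.0])
(66, 2.7, [76.0, 197.0, 142.0, 200.0])
(63, 2.5, [223.0, 107.0, 286.0, 110.0])
(58, 57.5, [112.0, 8.0, 143.0, 56.0])
(56, 2.9, [108.0, 192.0, 164.0, 195.0])
(56, 2.6, [4.0, 204.0, 61.0, 206.0])
(55, 89.1, [246.0, 271.0, 245.0, 216.0])
(54, 3.1, [236.0, 124.0, 289.0, 127.0])
(53, 94.6, [62.0, 77.0, 58.0, 129.0])
```

```bash
python3 -c "
import cv2,numpy as np
cv2.imwrite('pics/rr.png',np.hstack([cv2.resize(cv2.imread('pics/r1.png'),(400,400)),cv2.resize(cv2.imread('pics/r0.png'),(400,400))]))"
```

```text
(no output)
```

View pics/rr.png

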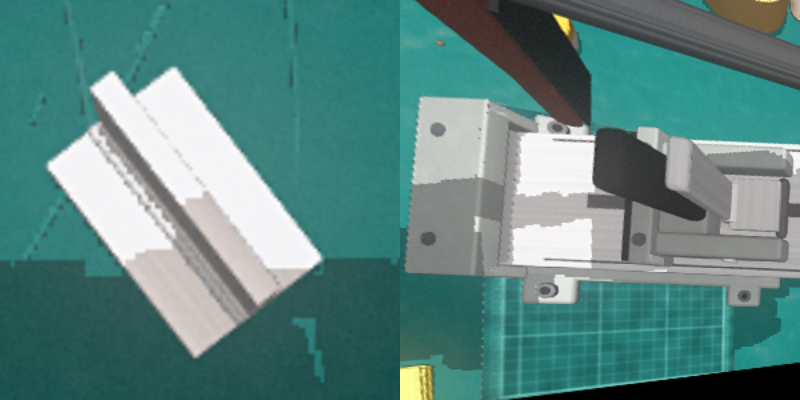

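```bash
python3 -m jog '[[0,0,0.6,0,0,0.825],[0,0,0.6,0,0,0.825],[0,0,0.6,0,0,0.825],[0,0,0.6,0,0,0.825],[0,0,0.6,0,0,0.825],[0,0,0.6,0,0,0.825],[0,0,0.6,0,0,0.825],[0,0,0.6,0,0,0.825],[0,0,0.6,0,0,0.825],[0,0,0.6,0,0,0.825]]' 0
python3 -m jog '[[0,0,0,0,0,0],[0,0,0,0,0,0],[0,0,0,0,0,0],[0,0,0,0,0,0],[0,0,0,0,0,0],[0,0,0,0,0,0],[0,0,0,0,0,0],[0,0,0,0,0,0],[0,0,0,0,0,0],[0,0,0,0,0,0]]' 1 40
```

```text
time: 2.75
tcp_pos: [0.4246, -0.2968, 0.0288]
ee_rot: [[0.615, 0.789, 0.001], [0.789, -0.615, 0.0], [0.0, 0.0, -1.0]]
force: [-0.2, 0.1, 0.7]
width: 0.0878
gripper_force: 0.0
time: 3.75
tcp_pos: [0.424, -0.2976, 0.0295]
ee_rot: [[0.613, 0.79, -0.0], [0.79, -0.613, 0.0], [-0.0, -0.0, -1.0]]
force: [-0.3, 0.2, 0.1]
width: 0.0115
gripper_force: 0.0
```

```bash
python3 -m jog '[[0,0,0,0,0,0],[0,0,0,0,0,0],[0,0,0,0,0,0],[0,0,0,0,0,0],[0,0,-0.5,0,0,0],[0,0,-1,0,0,0],[0,0,-1,0,0,0],[0,0,-1,0,0,0],[0,0,-1,0,0,0],[0,0,-0.5,0,0,0]]' 1 40
python3 - <<'E'
from h import *
s=sensors.observe(); snap('wrist','w2.png'); snap('side','s2.png'); snap('scene','c2.png')
for c in ('scene','side'):
    for r in spotter.place_of(c,'coupon')[:2]: print(r['confidence'],w(c,r['centre']))
a=cv2.imread('pics/w2.png');b=cv2.imread('pics/side0.png')
cv2.imwrite('pics/v2.png',np.hstack([cv2.resize(a,(400,300)),cv2.resize(cv2.imread('pics/c2.png')[130:280,180:380],(400,300))]))
E
```

```text
time: 4.75
tcp_pos: [0.4246, -0.2981, 0.234]
ee_rot: [[0.613, 0.79, 0.004], [0.79, -0.613, -0.003], [-0.0, 0.006, -1.0]]
force: [0.2, 0.4, 1.1]
width: 0.0005
gripper_force: 0.0
0.97 [ 0.42333214 -0.29982014  0.00184259]
0.92 [ 0.42460466 -0.60077362  0.00365151]
0.96 [ 0.39347016 -0.4466168   0.00171882]
0.93 [ 0.42964043 -0.60173931  0.00230938]
```

View pics/v2.png

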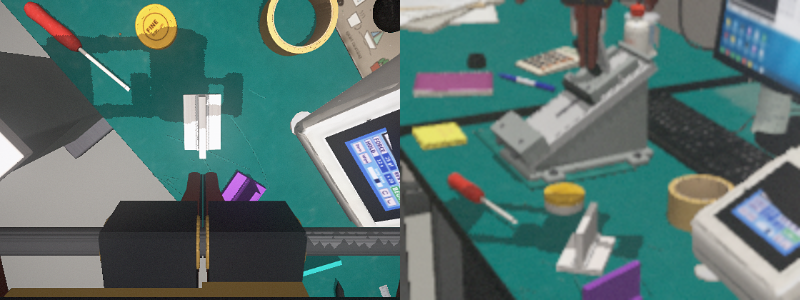

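The fingers shut to 0 mm and the coupon is still upright on the bench (left picture at (203,125)). The grasp missed, so I find out why.

Run:
```python
from h import *
np.set_printoptions(precision=4,suppress=True)
s=sensors.observe(); print(s['time'],s['width'],s['gripper_force'],s['tcp_pos'])
R=np.array(s['ee_rot']);im=cv2.imread('pics/w2.png')
O=np.array([.4235,-.2985,.06])
r=rect(im,s,O,R[:,0],R[:,1],260,.5)
for l in lines(cv2.cvtColor(r,6),30): print(l)
cv2.imwrite('pics/r2.png',r)
snap('wrist','w2b.png')
for f in ('place_of','find_in'):
  for r in getattr(spotter,f)('wrist','coupon')[:3]: print(f,r['confidence'],w('wrist',r['centre'],s))
```

```text
5.0 0.0005388537384678483 0.0 [ 0.4237 -0.2973  0.2276]
(171, 0.1, [221.0, 117.0, 49.0, 116.0])
(153, 179.7, [227.0, 73.0, 74.0, 74.0])
(100, 89.4, [230.0, 174.0, 229.0, 74.0])
(85, 178.8, [49.0, 136.0, 134.0, 134.0])
(80, 179.0, [78.0, 177.0, 158.0, 176.0])
(71, 0.3, [157.0, 176.0, 228.0, 176.0])
(71, 179.7, [97.0, 142.0, 168.0, 141.0])
(56, 180.0, [134.0, 145.0, 78.0, 145.0])
(56, 179.7, [166.0, 134.0, 222.0, 134.0])
(49, 0.7, [79.0, 105.0, 128.0, 106.0])
(43, 178.9, [169.0, 137.0, 127.0, 138.0])
(36, 179.2, [172.0, 145.0, 136.0, 145.0])
place_of 0.98 [ 0.4272 -0.606   0.0009]
place_of 0.93 [ 0.3903 -0.4432 -0.0029]
place_of 0.76 [ 0.4254 -0.2948 -0.0026]
find_in 0.94 [ 0.4136 -0.4228  0.011 ]
find_in 0.87 [ 0.4281 -0.2894  0.0086]
find_in 0.68 [ 0.435  -0.6029  0.0521]
```

View pics/r2.png

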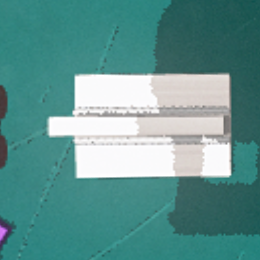

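The rib is exactly under the fingers, so it slipped out during lifting before the grip had built up. I retry and check the grip force before lifting.

```bash
python3 -m jog '[[0,0,0,0,0,0],[0,0,0,0,0,0],[0,0,0,0,0,0],[0,0,0.5,0,0,0],[0,0,0.75,0,0,0],[0,0,0.75,0,0,0],[0,0,0.75,0,0,0],[0,0,0.75,0,0,0],[0,0,0.75,0,0,0],[0,0,0.8,0,0,0]]' 0 40
python3 -m jog '[[0,0,0,0,0,0],[0,0,0,0,0,0],[0,0,0,0,0,0],[0,0,0,0,0,0],[0,0,0,0,0,0],[0,0,0,0,0,0],[0,0,0,0,0,0],[0,0,0,0,0,0],[0,0,0,0,0,0],[0,0,0,0,0,0]]' 0.85 40
python3 -m jog '[[0,0,0,0,0,0],[0,0,0,0,0,0],[0,0,0,0,0,0],[0,0,0,0,0,0],[0,0,0,0,0,0],[0,0,0,0,0,0],[0,0,0,0,0,0],[0,0,0,0,0,0],[0,0,0,0,0,0],[0,0,0,0,0,0]]' 1 40
```

```text
time: 6.15
tcp_pos: [0.4241, -0.2977, 0.0267]
ee_rot: [[0.613, 0.79, 0.001], [0.79, -0.613, -0.001], [-0.0, 0.001, -1.0]]
force: [-0.4, -0.1, 0.3]
width: 0.0771
gripper_force: 0.0
time: 7.15
tcp_pos: [0.424, -0.2975, 0.0275]
ee_rot: [[0.613, 0.79, -0.0], [0.79, -0.613, 0.0], [0.0, -0.0, -1.0]]
force: [-0.3, 0.8, 0.3]
width: 0.013
gripper_force: 0.0
time: 8.15
tcp_pos: [0.424, -0.2976, 0.0275]
ee_rot: [[0.613, 0.79, -0.0], [0.79, -0.613, 0.0], [-0.0, -0.0, -1.0]]
force: [-0.2, -0.1, -0.2]
width: 0.0006
gripper_force: 0.0
```

Run:
```python
from h import *
s=sensors.observe(); 
ims=[snap(c,'m_'+c+'.png') for c in ('wrist','scene','side')]
for c in ('scene','side'):
    print(c,px(c,np.array(s['tcp_pos'])),px(c,np.array([.4235,-.2985,.06])))
a=cv2.resize(ims[0],(400,300));b=cv2.resize(ims[1][200:290,220:340],(400,300),interpolation=3)
c=cv2.resize(ims[2][180:255,270:370],(400,300),interpolation=3)
cv2.imwrite('pics/m.png',np.vstack([np.hstack([a,b]),np.hstack([c,c*0])])[:,:,::-1])
```

```text
scene [272.40868626 249.7215894 ] [272.49035995 238.87329893]
side [320.60830895 219.51827723] [321.36535468 211.55669805]
```

View pics/m.png

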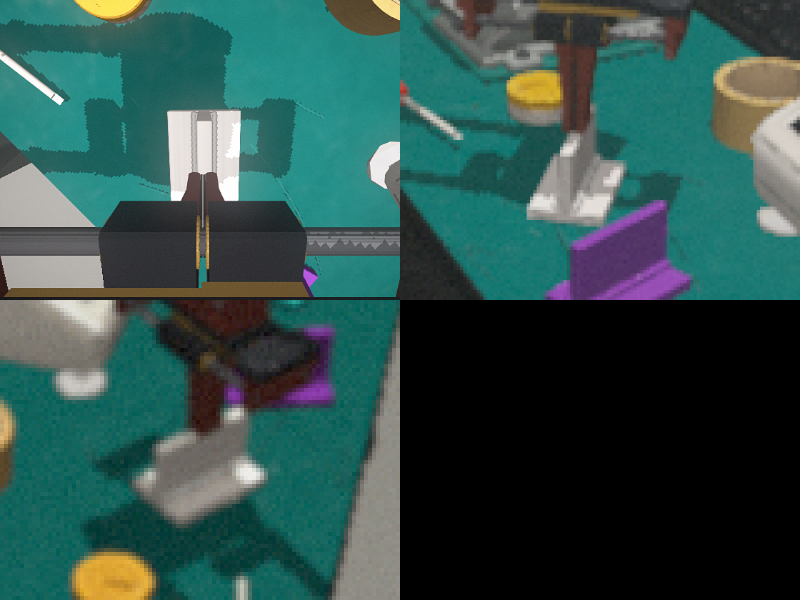

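The picture shows the shut fingertips ending at the rib's top: scene crop (575,130), wrist view row ~173. Fingers reaching the reported TCP would end at wrist row ~159. So they seem to end about 30 mm short of it. I test this safely: open wide, straddle the plate 20 mm lower, then close.

```bash
python3 -m jog '[[0,0,0,0,0,0],[0,0,0,0,0,0],[0,0,0,0,0,0],[0,0,0,0,0,0],[0,0,0,0,0,0],[0,0,0,0,0,0],[0,0,0,0,0,0],[0,0,0,0,0,0],[0,0,0,0,0,0],[0,0,0,0,0,0]]' 0 40
python3 -m jog '[[0,0,0.1,0,0,0],[0,0,0.1,0,0,0],[0,0,0.1,0,0,0],[0,0,0.1,0,0,0],[0,0,0.1,0,0,0],[0,0,0,0,0,0],[0,0,0,0,0,0],[0,0,0,0,0,0],[0,0,0,0,0,0],[0,0,0,0,0,0]]' 0.2 10
python3 -m jog '[[0,0,0,0,0,0],[0,0,0,0,0,0],[0,0,0,0,0,0],[0,0,0,0,0,0],[0,0,0,0,0,0],[0,0,0,0,0,0],[0,0,0,0,0,0],[0,0,0,0,0,0],[0,0,0,0,0,0],[0,0,0,0,0,0]]' 1 10
```

```text
time: 9.3
tcp_pos: [0.424, -0.2976, 0.0275]
ee_rot: [[0.613, 0.79, -0.0], [0.79, -0.613, 0.0], [0.0, -0.0, -1.0]]
force: [-0.4, 0.1, 0.5]
width: 0.0771
gripper_force: 0.0
time: 10.3
tcp_pos: [0.4241, -0.2977, 0.0078]
ee_rot: [[0.613, 0.79, 0.0], [0.79, -0.613, -0.0], [-0.0, 0.0, -1.0]]
force: [-0.2, 0.6, -0.4]
width: 0.0703
gripper_force: 0.0
time: 11.3
tcp_pos: [0.4242, -0.2978, 0.0076]
ee_rot: [[0.613, 0.79, 0.0], [0.79, -0.613, -0.0], [-0.0, 0.001, -1.0]]
force: [0.4, -0.8, -0.2]
width: 0.0098
gripper_force: 10.0
```

Confirmed: the rib is gripped (9.8 mm, 10 N). The fingers are shorter than the stated TCP, and the TCP now stands 7.6 mm above the plate's underside. I grip firmly, lift and compute the approach pose.

```bash
python3 -m jog '[[0,0,0,0,0,0],[0,0,0,0,0,0],[0,0,0,0,0,0],[0,0,-0.4,0,0,0],[0,0,-0.8,0,0,0],[0,0,-1,0,0,0],[0,0,-1,0,0,0],[0,0,-1,0,0,0],[0,0,-1,0,0,0],[0,0,-0.5,0,0,0]]' 1 40
cat >> h.py <<'E'
from scipy.spatial.transform import Rotation as Ro
psi=np.radians(3.2); B=np.array([.4777,.0099,.0536])
def bed():
    ex=np.array([np.cos(psi)*.8660,np.sin(psi)*.8660,.5]);ey=np.array([-np.sin(psi),np.cos(psi),0]);return np.c_[ex,ey,np.cross(ex,ey)]
def tobed(p): return bed().T@(np.array(p)-B)
def goal(b,s=None):
    """tool-axis shift/40mm and rotvec/.08 to put TCP at bed coords b with tool x=ey,y=ex,z=-ez"""
    s=s or sensors.observe();M=bed();R=np.array(s['ee_rot']);G=np.c_[M[:,1],M[:,0],-M[:,2]]
    p=B+M@np.array(b)
    return (R.T@(p-s['tcp_pos'])/.04).round(2),(Ro.from_matrix(R.T@G).as_rotvec()/.08).round(2),p.round(4)
E
python3 - <<'E'
from h import *
print(arm.grip_point_offset); print(goal([.042,0,.0676])); s=sensors.observe();M=bed();print(s['width'],s['force'],tobed(s['tcp_pos']))
print((np.array([M[:,1],M[:,0],-M[:,2]])@(B+M@[.042,0,.0676]-s['tcp_pos'])/.04).round(2))
E
```

```text
time: 12.3
tcp_pos: [0.4242, -0.2977, 0.2407]
ee_rot: [[0.613, 0.79, 0.004], [0.79, -0.613, -0.003], [-0.0, 0.005, -1.0]]
force: [0.7, 1.0, -2.5]
width: 0.0096
gripper_force: 40.0
0.0187
(array([ 6.94, -3.62,  2.67]), array([-6.2 ,  2.36, -8.73]), array([0.4803, 0.01  , 0.1331]))
0.009633598067073772 [ 0.6586884   0.9648459  -2.52670251] [ 0.03240164 -0.30412434  0.19732145]
[7.6  0.24 3.24]
```

```bash
python3 -m jog '[[0,0,0,0,0,-0.894],[0,0,0,0,0,-0.894],[0,0,0,0,0,-0.894],[0,0,0,0,0,-0.894],[0,0,0,0,0,-0.894],[0,0,0,0,0,-0.894],[0,0,0,0,0,-0.894],[0,0,0,0,0,-0.894],[0,0,0,0,0,-0.894],[0,0,0,0,0,-0.894]]'
python3 -m jog '[[0.76,0,0,-0.655,0,0],[0.76,0,0,-0.655,0,0],[0.76,0,0,-0.655,0,0],[0.76,0,0,-0.655,0,0],[0.76,0,0,-0.655,0,0],[0.76,0,0,-0.655,0,0],[0.76,0,0,-0.655,0,0],[0.76,0,0,-0.655,0,0],[0.76,0,0,-0.655,0,0],[0.76,0,0,-0.655,0,0]]'
python3 - <<'E'
from h import *
np.set_printoptions(precision=4,suppress=True)
s=sensors.observe();print(tobed(s['tcp_pos']),goal([.042,0,.0476]))
im=snap('wrist','w3.png'); snap('side','s3.png')
for t in ('lip_edge','vice_bed','jaw','jaw_grip'):
  for r in spotter.place_of('wrist',t)[:1]: print('w',t,r['confidence'],tobed(w('wrist',r['centre'],s)))
  for r in spotter.place_of('side',t)[:1]: print('s',t,r['confidence'],tobed(w('side',r['centre'])))
print(tobed(w('side',spotter.place_of('side','coupon')[0]['centre'])))
M=bed(); r=rect(im,s,B+.04*M[:,0],M[:,0],M[:,1],300,.8);cv2.imwrite('pics/r3.png',r)
for l in lines(cv2.cvtColor(r,6),30,14): print(l)
cv2.imwrite('pics/v3.png',np.hstack([cv2.resize(im[:,:,::-1],(420,315)),cv2.resize(r,(315,315))]))
E
```

```text
time: 13.3
tcp_pos: [0.4235, -0.2972, 0.2361]
ee_rot: [[-0.058, 0.998, -0.001], [0.998, 0.058, 0.001], [0.001, -0.001, -1.0]]
force: [-0.5, 0.3, -2.8]
width: 0.0099
gripper_force: 40.0
time: 14.3
tcp_pos: [0.4377, 0.004, 0.2446]
ee_rot: [[-0.056, 0.881, 0.47], [0.998, 0.047, 0.03], [0.005, 0.471, -0.882]]
force: [0.1, 0.0, -2.8]
width: 0.0099
gripper_force: 40.0
[ 0.0606 -0.0036  0.1855] (array([ 0.08, -0.35,  3.46]), array([-0.42, -0.05, -0.03]), array([0.4903, 0.0106, 0.1158]))
w lip_edge 0.7 [-0.001   0.0023  0.018 ]
s lip_edge 0.71 [-0.001  -0.001   0.0074]
w vice_bed 0.73 [ 0.0025 -0.0001  0.0013]
s vice_bed 0.8 [ 0.0016  0.0011 -0.0044]
s jaw 0.58 [ 0.0946  0.0029 -0.0013]
w jaw_grip 0.74 [ 0.1465 -0.006   0.067 ]
s jaw_grip 0.57 [ 0.1438 -0.0004  0.0644]
[0.0588 0.0031 0.1784]
(209, 90.0, [95.0, 1.0, 94.0, 209.0])
(201, 0.1, [97.0, 210.0, 298.0, 211.0])
(168, 89.8, [241.0, 171.0, 240.0, 3.0])
(141, 89.3, [152.0, 1.0, 153.0, 142.0])
(110, 89.8, [91.0, 221.0, 91.0, 111.0])
(106, 89.8, [141.0, 168.0, 140.0, 62.0])
(105, 89.8, [144.0, 62.0, 145.0, 167.0])
(101, 0.1, [198.0, 174.0, 97.0, 174.0])
(100, 0.5, [248.0, 214.0, 148.0, 213.0])
(99, 179.5, [298.0, 205.0, 199.0, 206.0])
(94, 89.5, [184.0, 94.0, 183.0, 1.0])
(85, 88.8, [268.0, 298.0, 266.0, 213.0])
(85, 89.7, [150.0, 148.0, 149.0, 63.0])
(81, 88.8, [264.0, 83.0, 262.0, 2.0])
```

View pics/v3.png

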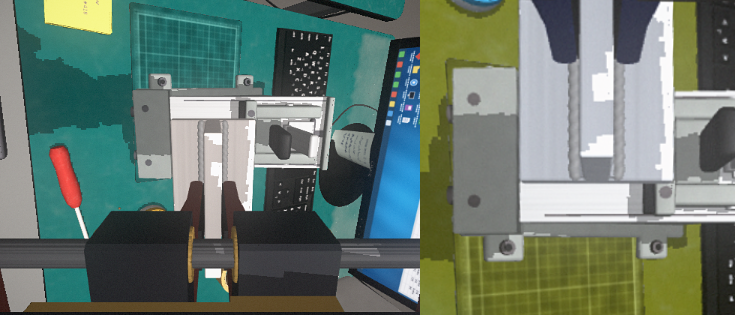

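The rectified view shows the vice edges at 0.1° and 90.0°, so the yaw of 3.2° holds. The coupon is square in the fingers, jaw gap about 91 mm.

Run:
```python
from h import *
s=sensors.observe();print(s['time'],tobed(s['tcp_pos']),goal([.042,-.003,.0176]))
```

```text
14.85 [ 0.06176979 -0.0053801   0.18638602] (array([ 0.05, -0.36,  4.23]), array([-0.39, -0.04, -0.03]), array([0.5054, 0.0084, 0.0898]))
```

```bash
python3 -m jog '[[0,0,0,-0.39,-0.04,-0.03],[0,-0.06,0.5,0,0,0],[0.06,-0.06,0.5,0,0,0],[0,-0.06,0.5,0,0,0],[0,-0.06,0.5,0,0,0],[0,-0.06,0.5,0,0,0],[0,-0.06,0.5,0,0,0],[0,-0.06,0.5,0,0,0],[0,-0.06,0.5,0,0,0],[0,0,0,0,0,0]]'
python3 - <<'E'
from h import *
s=sensors.observe();print(s['time'],tobed(s['tcp_pos']),goal([.042,-.003,.0076]),bed().T@s['force'])
snap('side','s4.png');snap('scene','c4.png')
for c in ('side','scene'):
  for r in spotter.place_of(c,'coupon')[:1]: print(c,r['confidence'],tobed(w(c,r['centre'])))
E
```

```text
time: 15.85
tcp_pos: [0.5076, 0.0091, 0.0957]
ee_rot: [[-0.058, 0.871, 0.487], [0.998, 0.05, 0.029], [0.001, 0.488, -0.873]]
force: [-0.7, 0.4, -3.3]
width: 0.0097
gripper_force: 40.0
15.85 [ 0.0468659  -0.00251248  0.02157463] (array([-0.01, -0.12,  0.35]), array([-0.17, -0.03,  0.01]), array([0.5104, 0.0087, 0.0812])) [-2.25097417  0.39136295 -2.50446074]
side 0.6 [ 0.04458189 -0.00188038  0.01252188]
scene 0.87 [ 0.05005777 -0.00142094  0.01997274]
```

```bash
python3 -m jog '[[0,-0.02,0.04,-0.15,0,0],[0,-0.02,0.04,0,0,0],[0,-0.02,0.03,0,0,0],[0,-0.02,0.03,0,0,0],[0,-0.02,0.03,0,0,0],[0,-0.02,0.03,0,0,0],[0,0,0.02,0,0,0],[0,0,0.02,0,0,0],[0,0,0.02,0,0,0],[0,0,0,0,0,0]]'
python3 - <<'E'
from h import *
s=sensors.observe();print(tobed(s['tcp_pos']),goal([.042,-.003,.0076]),bed().T@s['force'])
E
```

```text
time: 17.05
tcp_pos: [0.5098, 0.0092, 0.0883]
ee_rot: [[-0.058, 0.863, 0.503], [0.998, 0.05, 0.03], [0.0, 0.503, -0.864]]
force: [-0.0, -0.4, -2.2]
width: 0.0093
gripper_force: 40.0
[ 0.04507069 -0.00251078  0.01406229] (array([-0.01, -0.08,  0.16]), array([ 0.05, -0.02,  0.02]), array([0.5104, 0.0087, 0.0812])) [-1.14248597 -0.36743133 -1.92265991]
```

```bash
python3 -m jog '[[0,0,0.03,0,0,0],[0,0,0.03,0,0,0],[0,0,0.03,0,0,0],[0,0,0.02,0,0,0],[0,0,0.02,0,0,0],[0,0,0,0,0,0],[0,0,0,0,0,0],[0,0,0,0,0,0],[0,0,0,0,0,0],[0,0,0,0,0,0]]'
python3 - <<'E'
from h import *
s=sensors.observe();print(tobed(s['tcp_pos']),bed().T@s['force'],s['torque'])
E
```

```text
time: 18.05
tcp_pos: [0.5124, 0.0093, 0.084]
ee_rot: [[-0.058, 0.862, 0.503], [0.998, 0.05, 0.029], [0.0, 0.504, -0.864]]
force: [0.4, 0.3, -2.1]
width: 0.0097
gripper_force: 40.0
[ 0.04520753 -0.00254026  0.00901408] [-0.65838671  0.23487954 -2.0433776 ] [ 0.010977    0.49050197 -0.00942339]
```

```bash
python3 -m jog '[[0,0,0.02,0,0,0],[0,0,0.02,0,0,0],[0,0,0.02,0,0,0],[0,0,0.02,0,0,0],[0,0,0.02,0,0,0],[0,0,0,0,0,0],[0,0,0,0,0,0],[0,0,0,0,0,0],[0,0,0,0,0,0],[0,0,0,0,0,0]]'
python3 - <<'E'
from h import *
s=sensors.observe();print(tobed(s['tcp_pos']),bed().T@s['force'],s['torque'])
E
```

```text
time: 19.05
tcp_pos: [0.5128, 0.0094, 0.0839]
ee_rot: [[-0.059, 0.863, 0.501], [0.998, 0.051, 0.029], [-0.0, 0.502, -0.865]]
force: [-36.6, 0.1, 21.4]
width: 0.0097
gripper_force: 40.0
[ 0.04544341 -0.00243217  0.00871501] [-20.90474529   2.17671748  36.79468397] [-0.01043962  3.80465592 -0.01861126]
```

Contact with the bed is at the predicted height. I ease off, then open.

```bash
python3 -m jog '[[0,0,-0.02,0,0,0],[0,0,-0.02,0,0,0],[0,0,-0.02,0,0,0],[0,0,-0.01,0,0,0],[0,0,0,0,0,0],[0,0,0,0,0,0],[0,0,0,0,0,0],[0,0,0,0,0,0],[0,0,0,0,0,0],[0,0,0,0,0,0]]'
python3 - <<'E'
from h import *
s=sensors.observe();print(tobed(s['tcp_pos']),bed().T@s['force'],s['torque'])
E
```

```text
time: 20.05
tcp_pos: [0.5128, 0.0095, 0.0839]
ee_rot: [[-0.058, 0.863, 0.503], [0.998, 0.05, 0.03], [0.0, 0.504, -0.864]]
force: [-8.1, 1.4, 3.9]
width: 0.0098
gripper_force: 40.0
[ 0.04545768 -0.00239214  0.00874824] [-4.95403253  1.84576071  7.35151606] [-0.00157944  1.27067886 -0.07896767]
```

```bash
python3 -m jog '[[0,0,0,0,0,0],[0,0,0,0,0,0],[0,0,0,0,0,0],[0,0,0,0,0,0],[0,0,0,0,0,0],[0,0,0,0,0,0],[0,0,-0.5,0,0,0],[0,0,-1,0,0,0],[0,0,-1,0,0,0],[0,0,-1,0,0,0]]' 0.55
python3 - <<'E'
from h import *
s=sensors.observe()
ims={c:snap(c,'p_'+c+'.png') for c in ('wrist','side','scene')}
for c in ('wrist','side','scene'):
  for t in ('coupon','jaw','jaw_grip','lip_edge'):
    for r in spotter.place_of(c,t)[:1]: print(c,t,round(r['confidence'],2),tobed(w(c,r['centre'],s)))
M=bed(); s=sensors.observe()
im=cams.grab_frame('wrist')[:,:,::-1].copy()
r=rect(im,s,B+.06*M[:,0]+.06*M[:,2],M[:,0],M[:,1],300,.6);cv2.imwrite('pics/r5.png',r)
for l in lines(cv2.cvtColor(r,6),30,14): print(l)
print(tobed(s['tcp_pos']),s['width'])
E
```

```text
time: 21.05
tcp_pos: [0.4571, 0.0049, 0.2071]
ee_rot: [[-0.059, 0.871, 0.488], [0.998, 0.05, 0.03], [0.002, 0.489, -0.872]]
force: [0.3, 0.2, 0.8]
width: 0.0395
gripper_force: 0.0
wrist coupon 0.59 [0.04493541 0.00061089 0.00068566]
wrist jaw 0.93 [0.09014922 0.0006103  0.00184386]
wrist jaw_grip 0.91 [ 0.14319533 -0.00167805  0.06689753]
wrist lip_edge 0.95 [-0.00340994 -0.00012981  0.01456263]
side coupon 0.81 [0.0469277  0.00118531 0.00021774]
side jaw 0.64 [0.09333105 0.00040623 0.0006834 ]
side jaw_grip 0.6 [0.14751588 0.00268562 0.06608784]
side lip_edge 0.96 [0.00200027 0.00112744 0.01024619]
scene coupon 0.75 [0.04485185 0.00229042 0.00384167]
scene jaw 0.62 [0.09155053 0.00436857 0.00077272]
scene jaw_grip 0.83 [0.14442734 0.00246778 0.06769035]
scene lip_edge 0.96 [ 0.00312119 -0.00172897  0.01699699]
(189, 0.1, [109.0, 236.0, 298.0, 237.0])
(153, 90.1, [117.0, 73.0, 117.0, 226.0])
(134, 89.9, [62.0, 102.0, 62.0, 236.0])
(133, 90.0, [205.0, 94.0, 205.0, 227.0])
(122, 90.1, [88.0, 103.0, 88.0, 226.0])
(120, 90.0, [135.0, 102.0, 135.0, 222.0])
(116, 0.1, [68.0, 252.0, 184.0, 252.0])
(102, 90.0, [138.0, 223.0, 138.0, 121.0])
(96, 1.0, [227.0, 241.0, 131.0, 239.0])
(96, 89.8, [133.0, 219.0, 132.0, 123.0])
(84, 89.7, [58.0, 248.0, 58.0, 164.0])
(84, 90.0, [144.0, 103.0, 144.0, 187.0])
(74, 179.8, [224.0, 105.0, 298.0, 105.0])
(74, 179.8, [298.0, 100.0, 224.0, 100.0])
[ 0.05936914 -0.00385425  0.14278189] 0.03954179978789325
```

The coupon lies square (90.0°) at bed x≈45 mm, y≈1 mm. Next comes the jaw grip.

```bash
python3 -c "
from h import *
s=sensors.observe();print(tobed(s['tcp_pos']),goal([.149,.001,.022]))"
python3 -m jog '[[0.02,0.3,0,0,0,0],[0.02,0.3,0,0,0,0],[0.02,0.3,0,0,0,0],[0.02,0.3,0,0,0,0],[0.02,0.3,0,0,0,0],[0.02,0.3,0,0,0,0],[0,0.3,0,0,0,0],[0,0.15,0,0,0,0],[0,0,0,0,0,0],[0,0,0,0,0,0]]' 0.05 25
python3 - <<'E'
from h import *
s=sensors.observe();print(tobed(s['tcp_pos']),goal([.149,.001,.022]),s['q'])
E
```

```text
[ 0.05939334 -0.00388915  0.14282302] (array([0.11, 2.27, 3.  ]), array([-0.13, -0.03,  0.02]), array([0.5955, 0.0175, 0.1472]))
time: 22.85
tcp_pos: [0.5357, 0.0142, 0.251]
ee_rot: [[-0.059, 0.87, 0.49], [0.998, 0.05, 0.03], [0.001, 0.491, -0.871]]
force: [0.0, 1.0, 0.7]
width: 0.0834
gripper_force: 0.0
[0.1490512  0.00107316 0.14188446] (array([-0.01,  0.03,  3.  ]), array([-0.13, -0.03,  0.02]), array([0.5955, 0.0175, 0.1472])) [-0.08993187 -0.59155635  1.78132414  0.07458555  1.44410216 -0.13840587]
```

```bash
python3 -m jog '[[0,0.03,0.35,-0.12,-0.03,0.02],[0,0,0.35,0,0,0],[0,0,0.35,0,0,0],[0,0,0.35,0,0,0],[0,0,0.35,0,0,0],[0,0,0.35,0,0,0],[0,0,0.25,0,0,0],[0,0,0.2,0,0,0],[0,0,0.1,0,0,0],[0,0,0,0,0,0]]' 0.05 25
python3 - <<'E'
from h import *
s=sensors.observe();print(tobed(s['tcp_pos']),goal([.149,.001,.022]),bed().T@s['force'])
snap('side','g_side.png');snap('scene','g_scene.png')
for c in ('side','scene'):
  for r in spotter.place_of(c,'jaw_grip')[:1]: print(c,r['confidence'],tobed(w(c,r['centre'])))
E
```

```text
time: 23.85
tcp_pos: [0.5898, 0.0173, 0.1595]
ee_rot: [[-0.056, 0.865, 0.498], [0.998, 0.048, 0.028], [0.0, 0.499, -0.867]]
force: [0.5, 0.6, -0.8]
width: 0.0835
gripper_force: 0.0
[0.15019039 0.00115419 0.03551575] (array([-0.  , -0.03,  0.34]), array([-0.02, -0.  ,  0.  ]), array([0.5955, 0.0175, 0.1472])) [ 0.08344572  0.61745689 -1.00884434]
scene 0.79 [0.14588107 0.00208269 0.06958986]
```

```bash
python3 -m jog '[[0,-0.03,0.09,0,0,0],[0,0,0.09,0,0,0],[0,0,0.09,0,0,0],[0,0,0.07,0,0,0],[0,0,0,0,0,0],[0,0,0,0,0,0],[0,0,0,0,0,0],[0,0,0,0,0,0],[0,0,0,0,0,0],[0,0,0,0,0,0]]' 0.3 25
python3 -m jog '[[0,0,0,0,0,0],[0,0,0,0,0,0],[0,0,0,0,0,0],[0,0,0,0,0,0],[0,0,0,0,0,0],[0,0,0,0,0,0],[0,0,0,0,0,0],[0,0,0,0,0,0],[0,0,0,0,0,0],[0,0,0,0,0,0]]' 1 25
python3 - <<'E'
from h import *
s=sensors.observe();print(tobed(s['tcp_pos']),bed().T@s['force'],s['width'],s['gripper_force'])
E
```

```text
time: 25.05
tcp_pos: [0.5955, 0.0176, 0.1478]
ee_rot: [[-0.056, 0.865, 0.499], [0.998, 0.048, 0.028], [0.0, 0.5, -0.866]]
force: [-0.4, 0.4, -0.1]
width: 0.0615
gripper_force: 0.0
time: 26.05
tcp_pos: [0.595, 0.0176, 0.1474]
ee_rot: [[-0.056, 0.865, 0.498], [0.998, 0.048, 0.028], [0.0, 0.499, -0.867]]
force: [-6.3, -0.4, 1.6]
width: 0.0275
gripper_force: 25.0
[0.14869302 0.0010996  0.0225105 ] [-4.67913161 -0.03458176  4.50686302] 0.02751215773587068 25.005085123702884
```

Squeezed home (27.5 mm, 25 N). Next I slide gently downhill.

```bash
cat > o.py <<'E'
from h import *
np.set_printoptions(precision=4,suppress=True)
s=sensors.observe();print(s['time'],tobed(s['tcp_pos']),bed().T@s['force'],s['width'],s['gripper_force'])
E
python3 -m jog '[[0,-0.03,0,0,0,0],[0,-0.05,0,0,0,0],[0,-0.05,0,0,0,0],[0,-0.05,0,0,0,0],[0,-0.05,0,0,0,0],[0,-0.05,0,0,0,0],[0,-0.05,0,0,0,0],[0,-0.05,0,0,0,0],[0,-0.03,0,0,0,0],[0,0,0,0,0,0]]'; python3 o.py
```

```text
time: 27.05
tcp_pos: [0.581, 0.0168, 0.1394]
ee_rot: [[-0.056, 0.865, 0.498], [0.998, 0.048, 0.028], [0.0, 0.499, -0.866]]
force: [-5.1, -1.0, 2.0]
width: 0.0274
gripper_force: 25.0
27.05 [0.1325 0.0011 0.0225] [-3.4672 -0.6726  4.2835] 0.02741710237766388 25.00300945714116
```

```bash
python3 -m jog '[[0,-0.04,0,0,0,0],[0,-0.05,0,0,0,0],[0,-0.05,0,0,0,0],[0,-0.05,0,0,0,0],[0,-0.05,0,0,0,0],[0,-0.05,0,0,0,0],[0,-0.05,0,0,0,0],[0,-0.05,0,0,0,0],[0,-0.04,0,0,0,0],[0,0,0,0,0,0]]'; python3 o.py
python3 - <<'E'
from h import *
snap('side','h_side.png');snap('scene','h_scene.png')
for c in ('side','scene'):
  for t in ('coupon','jaw'):
    for r in spotter.place_of(c,t)[:1]: print(c,t,r['confidence'],tobed(w(c,r['centre'])))
E
```

```text
time: 28.05
tcp_pos: [0.566, 0.016, 0.1307]
ee_rot: [[-0.056, 0.865, 0.498], [0.998, 0.048, 0.028], [0.0, 0.499, -0.867]]
force: [-5.9, -0.0, 2.6]
width: 0.0278
gripper_force: 25.0
28.05 [0.1152 0.0012 0.0225] [-3.8268  0.2994  5.212 ] 0.027798830270906624 25.004767645150423
side coupon 0.88 [0.0309205  0.00125753 0.00027462]
scene coupon 0.85 [0.02921377 0.00035933 0.00450541]
scene jaw 0.57 [0.06716998 0.00400138 0.00060572]
```

```bash
python3 -m jog '[[0,-0.03,0,0,0,0],[0,-0.03,0,0,0,0],[0,-0.03,0,0,0,0],[0,-0.03,0,0,0,0],[0,-0.02,0,0,0,0],[0,-0.02,0,0,0,0],[0,0,0,0,0,0],[0,0,0,0,0,0],[0,0,0,0,0,0],[0,0,0,0,0,0]]'; python3 o.py
```

```text
time: 29.35
tcp_pos: [0.5607, 0.0157, 0.1276]
ee_rot: [[-0.056, 0.865, 0.498], [0.998, 0.049, 0.028], [0.0, 0.499, -0.866]]
force: [-5.0, 0.7, 3.1]
width: 0.0277
gripper_force: 25.0
29.35 [0.1091 0.0012 0.0225] [-2.6864  0.981   5.1863] 0.02768923714277991 25.00467834994197
```

```bash
python3 -m jog '[[0,-0.02,0,0,0,0],[0,-0.02,0,0,0,0],[0,-0.02,0,0,0,0],[0,-0.02,0,0,0,0],[0,-0.02,0,0,0,0],[0,0,0,0,0,0],[0,0,0,0,0,0],[0,0,0,0,0,0],[0,0,0,0,0,0],[0,0,0,0,0,0]]'; python3 o.py
```

```text
time: 30.35
tcp_pos: [0.5573, 0.0155, 0.1256]
ee_rot: [[-0.056, 0.865, 0.499], [0.998, 0.048, 0.028], [0.0, 0.499, -0.866]]
force: [-4.5, 1.2, 3.5]
width: 0.0278
gripper_force: 25.0
30.35 [0.1051 0.0012 0.0225] [-2.0824  1.4197  5.2159] 0.02775482749997888 25.004976242780685
```

```bash
python3 -m jog '[[0,-0.02,0,0,0,0],[0,-0.02,0,0,0,0],[0,-0.02,0,0,0,0],[0,-0.02,0,0,0,0],[0,0,0,0,0,0],[0,0,0,0,0,0],[0,0,0,0,0,0],[0,0,0,0,0,0],[0,0,0,0,0,0],[0,0,0,0,0,0]]'; python3 o.py
```

```text
time: 31.35
tcp_pos: [0.5549, 0.0154, 0.1244]
ee_rot: [[-0.056, 0.865, 0.499], [0.998, 0.048, 0.028], [0.0, 0.5, -0.866]]
force: [1.6, 3.3, 1.6]
width: 0.0274
gripper_force: 25.0
31.35 [0.1024 0.0012 0.0226] [2.3413 3.2489 0.547 ] 0.027398316295034437 25.003311038017273
```

```bash
python3 -m jog '[[0,-0.015,0,0,0,0],[0,-0.015,0,0,0,0],[0,-0.015,0,0,0,0],[0,-0.015,0,0,0,0],[0,0,0,0,0,0],[0,0,0,0,0,0],[0,0,0,0,0,0],[0,0,0,0,0,0],[0,0,0,0,0,0],[0,0,0,0,0,0]]'; python3 o.py
```

```text
time: 32.35
tcp_pos: [0.5535, 0.0153, 0.1235]
ee_rot: [[-0.056, 0.864, 0.501], [0.998, 0.048, 0.028], [0.0, 0.502, -0.865]]
force: [7.8, 3.9, 1.2]
width: 0.028
gripper_force: 25.0
32.35 [0.1007 0.0012 0.0226] [ 7.5097  3.4951 -2.9705] 0.028046996714146233 25.004333406686783
```

The stop is felt: the force climbs about 3 N/mm from bed x≈-10 mm, now a push of ~9 N. A touch more, then release.

```bash
python3 -m jog '[[0,-0.01,0,0,0,0],[0,-0.01,0,0,0,0],[0,0,0,0,0,0],[0,0,0,0,0,0],[0,0,0,0,0,0],[0,0,0,0,0,0],[0,0,0,0,0,0],[0,0,0,0,0,0],[0,0,0,0,0,0],[0,0,0,0,0,0]]'; python3 o.py
python3 -m jog '[[0,0,0,0,0,0],[0,0,0,0,0,0],[0,0,0,0,0,0],[0,0,0,0,0,0],[0,0,0,0,0,0],[0,0,0,0,0,0],[0,0,0,0,0,0],[0,0,0,0,0,0],[0,0,0,0,0,0],[0,0,0,0,0,0]]' 0.2; python3 o.py
python3 - <<'E'
from h import *
snap('side','k_side.png');snap('scene','k_scene.png')
for c in ('side','scene'):
  for t in ('coupon','jaw','jaw_grip'):
    for r in spotter.place_of(c,t)[:1]: print(c,t,r['confidence'],tobed(w(c,r['centre'])))
E
```

```text
time: 33.35
tcp_pos: [0.5531, 0.0153, 0.1233]
ee_rot: [[-0.056, 0.863, 0.502], [0.998, 0.048, 0.028], [0.0, 0.502, -0.865]]
force: [9.8, 4.5, 1.1]
width: 0.0278
gripper_force: 25.0
33.35 [0.1003 0.0012 0.0226] [ 9.3012  3.9183 -4.0557] 0.02778478372360826 25.00486895442009
time: 34.35
tcp_pos: [0.5518, 0.0151, 0.1224]
ee_rot: [[-0.056, 0.865, 0.499], [0.998, 0.049, 0.028], [-0.0, 0.499, -0.866]]
force: [-0.4, 0.2, 0.2]
width: 0.0699
gripper_force: 0.0
34.35 [0.0987 0.001  0.0224] [-0.2087  0.2319  0.3336] 0.06985432563035628 0.0
side coupon 0.77 [ 0.01726615 -0.00139435 -0.0019385 ]
side jaw 0.67 [ 0.04910572 -0.00048125 -0.00248934]
side jaw_grip 0.61 [ 0.10272531 -0.00168755  0.06649   ]
scene coupon 0.98 [-0.10071632 -0.60972831 -0.00205782]
scene jaw_grip 0.73 [0.10292287 0.00204132 0.06854555]
```

```bash
python3 -m jog '[[0,0,-0.2,0,0,0],[0,0,-0.4,0,0,0],[0,0,-0.5,0,0,0],[0,0,-0.5,0,0,0],[0,0,-0.5,0,0,0],[0,0,-0.5,0,0,0],[0,0,-0.5,0,0,0],[0,0,-0.3,0,0,0],[0,0,0,0,0,0],[0,0,0,0,0,0]]'
python3 - <<'E'
from h import *
s=sensors.observe(); print(tobed(s['tcp_pos']),s['force'])
im=snap('wrist','f_w.png')
for t in ('coupon','jaw','jaw_grip'):
    for r in spotter.place_of('wrist',t)[:1]: print(t,r['confidence'],tobed(w('wrist',r['centre'],s)))
sd=snap('side','f_s.png')
M=bed();r=rect(im,s,B+.04*M[:,0]+.06*M[:,2],M[:,0],M[:,1],300,.6)
for l in lines(cv2.cvtColor(r,6),30,14): print(l)
cv2.imwrite('pics/final.png',np.hstack([cv2.resize(im[60:300,100:400],(400,320)),cv2.resize(sd[200:320,190:310],(360,320),interpolation=3)])[:,:,::-1])
E
```

```text
time: 35.75
tcp_pos: [0.4841, 0.0113, 0.24]
ee_rot: [[-0.056, 0.865, 0.499], [0.998, 0.048, 0.028], [0.0, 0.5, -0.866]]
force: [0.7, -0.8, -1.2]
width: 0.0702
gripper_force: 0.0
[0.09881555 0.0010455  0.15816356] [ 0.72964545 -0.78555146 -1.15449211]
coupon 0.74 [ 0.0175139   0.00070669 -0.00095821]
jaw 0.73 [ 0.05001452  0.00249998 -0.00349804]
jaw_grip 0.58 [ 0.10647145 -0.00120445  0.0684124 ]
(174, 1.2, [286.0, 243.0, 112.0, 240.0])
(173, 89.9, [30.0, 76.0, 30.0, 248.0])
(140, 179.8, [158.0, 238.0, 298.0, 237.0])
(134, 89.9, [182.0, 96.0, 182.0, 229.0])
(111, 179.4, [298.0, 232.0, 187.0, 233.0])
(95, 179.7, [298.0, 100.0, 203.0, 100.0])
(94, 180.0, [204.0, 219.0, 298.0, 218.0])
(93, 0.5, [298.0, 200.0, 206.0, 199.0])
(93, 179.8, [206.0, 105.0, 298.0, 105.0])
(93, 180.0, [298.0, 108.0, 206.0, 108.0])
(90, 89.9, [102.0, 147.0, 103.0, 237.0])
(76, 89.8, [202.0, 227.0, 201.0, 151.0])
(72, 89.9, [98.0, 247.0, 97.0, 174.0])
(70, 89.2, [175.0, 173.0, 174.0, 103.0])
```

View pics/final.png

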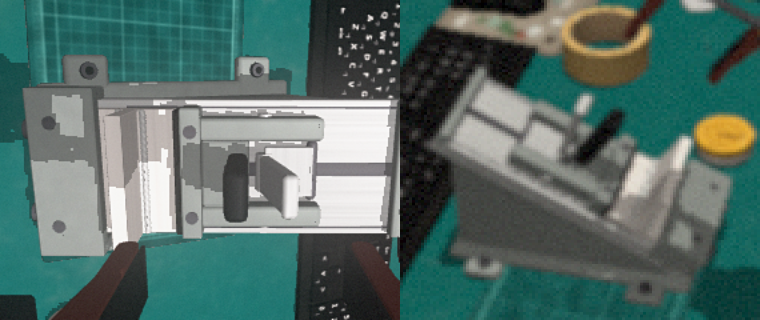

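The coupon is clamped square and rib up, with its lower edge under the lip (left picture, rib at (125,170)). The jaw face is against the plate at (180,170), the lever at (285,185) has sprung back from the grip at (235,185), and the robot is clear.

```bash
python3 -c "
from rig import arm; print(arm.hand_in())"
```

```text
the job is handed in; nothing more can be done
None
```

I laid the coupon flat, rib up and square, pushed it home against the hidden stop about 10 mm under the lip with roughly 10 N, and let the lever spring back so the jaw holds it; then I handed the job in at about 36 s, with no verdict returned.

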